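Sort the washed brewing bits into their steel trays

ROBOT

A 7-joint arm with a two-finger parallel gripper is mounted at the origin on the work surface. World frame = base frame: x ahead of the robot, y to its left, z up, the work surface at z = 0. Lengths are in m, angles in rad, forces in N, time in s.
With the tool pointing down it reaches from about 0.425 to 0.875 m from the base axis. Payload 4.7 kg.
Tool frame: the origin (TCP) lies at the very end of the fingers, on their centre line; the grasp point (between the pads) lies 19 mm behind it (r.pinch_z is the distance from the TCP to the grasp point, in m); z points along the fingers, y is the direction in which the jaws open and shut (so a half turn about z gives the same grasp; the last joint's range is limited). The gripper opens to 87 mm and grips with 3 to 60 N. Pads are 19 mm wide; open, the fingers measure 117 mm over their backs; the gripper's body (75 mm by 190 mm) begins 51 mm behind the grasp point.
Start: joints at [1.19, 0.321, -0.07, 1.45, 0.023, 1.371, -0.057], TCP at [0.25, -0.6, 0.183] pointing down, gripper open.
Joint ranges: [-2.86, 2.86], [-0.3, 2.09], [-1.38, 1.24], [0.06, 2.45], [-1.56, 4.7], [0.09, 2.05], [-2.69, 2.69]. Speed limits (rad/s): [2.57, 2.57, 3.14, 3.14, 3.14, 3.14, 3.14].

INTERFACE

Orientations are given as a unit quaternion [w, x, y, z].
In Python, from rig import r, imaging, ticket gives the robot as it stands.
- The arm moves only by the tool arm_command, never from a script. Its argument "increments" is a list of rows, each a list of 3 entries, a list of its own where there are three numbers: the opening, from 0 (shut) to 1 (fully open), then the shift along the world's x, y, z in cm, then the turn, a rotation vector about the world's x, y, z in degrees. A call has 1 to 10 rows; each row shifts and turns the commanded pose from where the row before left it; what a row does not reach is not made up. A row lasts 1/10 s, in which the tool goes at most 50 mm and 8.59 degrees, less where a joint would pass 70% of its speed; a pose out of reach is approached as far as the arm can. A call with a gripper value outside its range is refused whole. The fingers move at their own pace and stop on an object; "newtons" is the grip in N (left out, the last holds). Time passes only in rows, so rows that do not move let the fingers close. It gives the time, the measured TCP pose, the force and the opening at its end, in the units of the state.
- r.get_state(): the state, without advancing time (a new reading comes with each control period).
- imaging.camera(name): name is "side" or "top"; returns (picture, depth): 384x512x3 uint8, red, green, blue; 384x512 float32, m along the optical axis (not along the pixel's ray), 0 where there is no reading.
- imaging.get_calibration(name): a dict with "mtx" (3x3 intrinsics, pixels), "k1" (the pictures are not rectified: a ray, as slopes to the right and down, at radius r is drawn at 1 + k1 r^2 times it, then the intrinsics apply), "T" (4x4, takes a point from camera to world coordinates). Camera axes: x right, y down, z forward; pixel columns grow to the right and rows downward; lengths in m; the calibration is good to about 2 mm. A picture is of the moment at which its call begins. get_calibration takes no time and is no camera call.
- ticket.close_job(): hands the job in, once; it reports no verdict.
The state is a dict: "t": time; "joints": joint angles; "joint_velocities": joint speeds; "tau": joint torques, N m; "ee_pos": TCP position; "tool_rot": TCP orientation; "wrist_force": force on the tool from outside, world axes, zero at the start; "wrist_torque": the same for the moment, N m; "finger_gap": finger opening in m.
Only numpy, scipy, OpenCV 4.12 (cv2) and the standard library are available. Lean on these libraries where they do the work, as an engineer would, in place of code of your own. Each camera call takes 0.05 s, during which the arm holds its last target. There are 200 camera calls.

TASK

Sort the washed brewing bits: stand both rubber stoppers, wide end up, on the floor of the round dish, stand both tablet bottles upright in the deep rectangular bin, and lay the measuring spoon flat inside the long shallow tray. Leave the scale and the white flask where they are.

Things in the scene. Friction and masses are not known exactly. Their poses are not given: they have to be found in the camera images.
- stopper_a: Solid black rubber carboy stopper, a short tapered plug standing wide end up: 38 mm diameter at the top, 31 mm at the foot, 34 mm high, about 35 g. Origin: centre of its underside; z up its axis. The other stopper is identical; they are interchangeable.
- stopper_b: Solid black rubber carboy stopper, a short tapered plug standing wide end up: 38 mm diameter at the top, 31 mm at the foot, 34 mm high, about 35 g. Origin: centre of its underside; z up its axis. The other stopper is identical; they are interchangeable.
- bottle_a: White plastic tablet bottle with a screw cap of the same width, standing upright: a straight cylinder 34 mm in diameter, 70 mm high overall (the cap is the top 20 mm), about 50 g, closed. Origin: centre of its underside; z up its axis. The other bottle is identical; they are interchangeable.
- bottle_b: White plastic tablet bottle with a screw cap of the same width, standing upright: a straight cylinder 34 mm in diameter, 70 mm high overall (the cap is the top 20 mm), about 50 g, closed. Origin: centre of its underside; z up its axis. The other bottle is identical; they are interchangeable.
- spoon: Steel measuring spoon lying flat, 140 mm long, about 45 g. Bar handle 12 mm wide, 10 mm thick along its x axis from x = -70 to +36 mm; round bowl 36 mm across, 14 mm high, centred at x = +52 mm. Origin: on the handle, midway along the whole length, at the underside; z up. The centre of mass is within 20 mm of the origin: grip across the handle there.
- dish: Round shallow stainless dish, 130 mm outer diameter, 18 mm high, wall 4 mm, floor 4 mm thick, empty. Fixed to the bench. Origin: centre of its underside; z up.
- caddy: Deep short rectangular stainless bin, outside 130 mm (its x) by 80 mm (its y) by 42 mm high, walls and floor 4 mm thick, no dividers, empty; the two bottles stand in it side by side along x. Fixed to the bench. Origin: centre of its underside; z up.
- tray: Long shallow rectangular stainless tray, outside 180 mm (its x) by 92 mm (its y) by 18 mm high, walls and floor 4 mm thick, empty. Fixed to the bench. Origin: centre of its underside; z up.
- scale_front (a point): Bystander: flat silver kitchen scale, 120 by 190 mm, 34 mm high, at the far side of the bench. Loose. This point: middle of its near long edge (the edge facing the robot), at bench height; the scale extends 120 mm beyond it. Not to be disturbed.
- flask: Bystander: round white plastic flask with a black cap, 90 mm in diameter, 112 mm high, at the far side of the bench. Loose. Origin: centre of its underside. Not to be disturbed.
Not all that is in view belongs to the job. What is shaped like the tray but green is not meant.

How it is judged:
At the end, for the whole second after the job is handed in: Stoppers wide end up (0.2 rad) on the dish floor, within 50 mm of its centre; bottles upright (0.15 rad) on the bin floor; spoon flat (0.1 rad) on the tray floor, middle within 35 mm lengthways and 37 mm sideways of the tray middle, aligned within 0.6 rad; all at rest (horizontal distance between each of stopper_a, stopper_b and dish below 0.05 m and z of stopper_a in the frame of dish between 0 and 0.01 m and angle between each of stopper_a, stopper_b's own z axis and vertical below 0.2 rad and z of stopper_b in the frame of dish between 0 and 0.01 m and x of bottle_a in the frame of caddy between -0.05 and 0.05 m and y of bottle_a in the frame of caddy between -0.028 and 0.028 m and z of bottle_a in the frame of caddy between 0 and 0.01 m and angle between each of bottle_a, bottle_b's own z axis and vertical below 0.15 rad and x of bottle_b in the frame of caddy between -0.05 and 0.05 m and y of bottle_b in the frame of caddy between -0.028 and 0.028 m and z of bottle_b in the frame of caddy between 0 and 0.01 m and x of spoon in the frame of tray between -0.035 and 0.035 m and y of spoon in the frame of tray between -0.037 and 0.037 m and z of spoon in the frame of tray between 0 and 0.01 m and angle between spoon's own z axis and vertical below 0.1 rad and angle between the x axis of spoon and the x axis of tray, either way round below 0.6 rad and linear speed of each of stopper_a, stopper_b, bottle_a, bottle_b, spoon below 0.02 m/s); the robot touches nothing.
It fails at once if the scale is moved more than 25 mm (distance of scale_front from where it was at the start of the episode above 0.025 m).
It fails at once if the flask is moved more than 25 mm or tipped (distance of flask from where it was at the start of the episode above 0.025 m or angle between flask's own z axis and vertical above 0.3 rad).
It also fails if it takes over 112 s, if anything falls off the work surface, if the arm or the gripper's body presses on something with over 40 N, if the wrist force passes 120 N, or if a joint passes its speed limit or range.

## Working session

There is one attempt and no reset: what is moved stays moved. The work goes in short steps, Python scripts to look and compute and a tool call to move; the robot and the scene stay as the last step left them, time stands still between calls to the robot, and variables do not carry over. Pictures are saved under pics/ and viewed, about 12 in all and at most 16, crops included, and the job is handed in when it is done.

Besides the shell and the picture viewer there is one more tool, called after "Call:" as name(argument=value, ...) on one line, values as JSON. arm_command: Moves the arm, as the interface text tells. Its arguments: {"type":"object","properties":{"increments":{"type":"array"},"newtons":{"type":"number"}},"required":["increments"]}

```bash
ls; mkdir -p pics; python3 - <<'E'
from rig import r, imaging
import cv2,numpy as np
print(r.get_state())
for n in("top","side"):
    p,d=imaging.camera(n); np.savez(f"pics/{n}0.npz",p=p,d=d)
    cv2.imwrite(f"pics/{n}0.png",cv2.resize(p[:,:,::-1],(800,600)))
    c=imaging.get_calibration(n);print(c)
E
```

```text
pics
{'t': 0.0, 'joints': array([ 1.19009767,  0.3218701 , -0.07007509,  1.45166959,  0.02261681,
        1.37080152, -0.05689473]), 'joint_velocities': array([ 0.00053839, -0.00063945, -0.00077   ,  0.00161048,  0.00082581,
        0.00129689, -0.0011001 ]), 'tau': array([-1.29582400e-03, -4.91276908e+01, -4.04449292e-01, -3.12530065e+01,
       -6.39346079e-02,  4.36358177e-02,  1.51313980e-04]), 'ee_pos': array([ 0.24969965, -0.59944031,  0.18193365]), 'tool_rot': array([-9.48543134e-04,  9.80576530e-01,  1.96134408e-01, -2.49537248e-04]), 'wrist_force': array([-0.11625052,  0.6575037 ,  0.1854935 ]), 'wrist_torque': array([-0.04227987,  0.03229104,  0.00198112]), 'finger_gap': 0.0871985204990363}
{'mtx': array([[379.36256261,   0.        , 252.37183289],
       [  0.        , 379.36256261, 196.60397724],
       [  0.        ,   0.        ,   1.        ]]), 'k1': -0.12795884091513604, 'T': array([[-0.01245454, -0.98327807,  0.18168413,  0.28942602],
       [-0.99966554,  0.00812561, -0.02455164, -0.07914797],
       [ 0.0226648 , -0.18192915, -0.9830504 ,  1.11354683],
       [ 0.        ,  0.        ,  0.        ,  1.        ]])}
{'mtx': array([[427.51433539,   0.        , 254.44090749],
       [  0.        , 427.51433539, 193.87077235],
       [  0.        ,   0.        ,   1.        ]]), 'k1': -0.03542262850009862, 'T': array([[-0.8723235 , -0.35526974,  0.33590939,  0.07166045],
       [-0.48889396,  0.62556673, -0.60798764,  0.68483206],
       [ 0.00586587, -0.69458598, -0.71938579,  0.95655211],
       [ 0.        ,  0.        ,  0.        ,  1.        ]])}
```

View pics/top0.png

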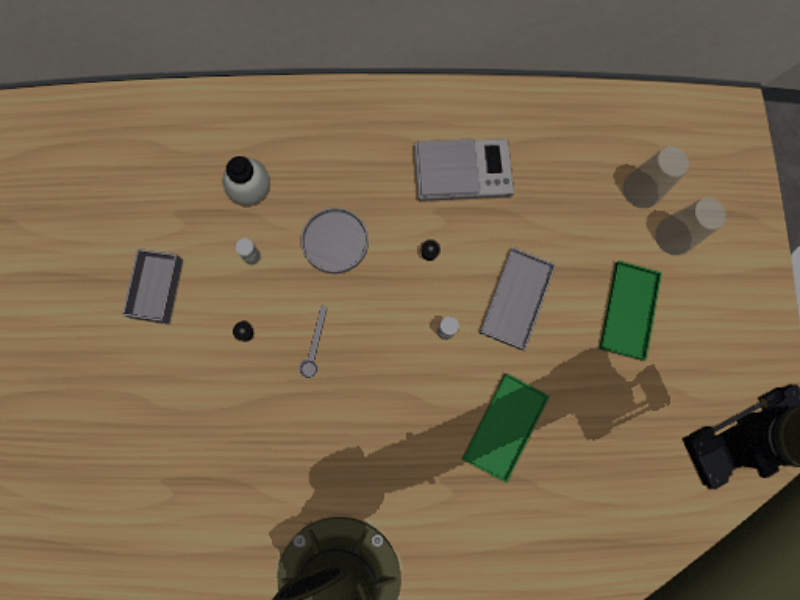

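View pics/side0.png

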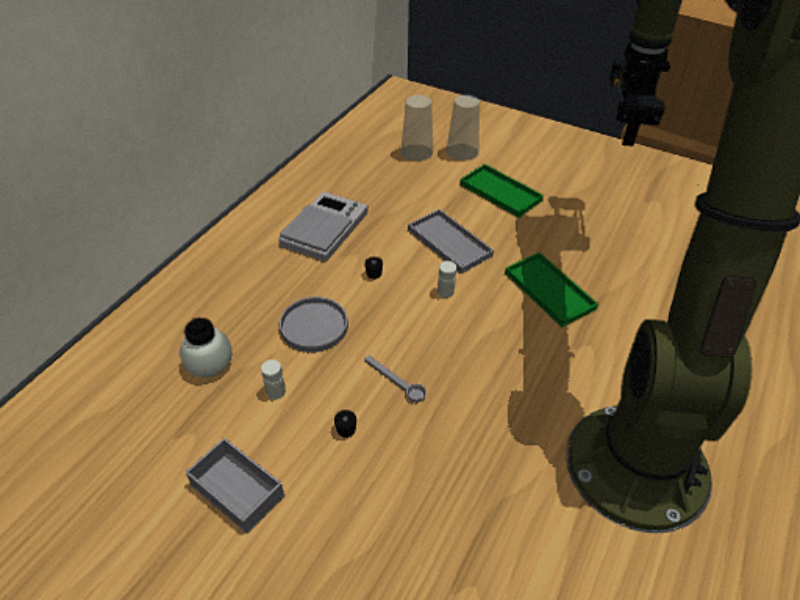

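Top view (800-px scale): stoppers at (430,250) and (243,331), bottles at (246,250) and (447,327), spoon at (315,340), dish at (335,241), deep bin at (153,287). There are three tray-shaped things. The steel one at (517,299) fits; the green ones at (630,310) and (506,428) are decoys. The flask is at (246,180) and the scale at (464,169).

```bash
cat > h.py <<'E'
import numpy as np, cv2
from rig import r, imaging
def norm(n,uv):
    c=imaging.get_calibration(n); K=c["mtx"]; uv=np.float64(uv).reshape(-1,1,2)
    return cv2.undistortPoints(uv,K,np.array([c["k1"],0,0,0,0]) ).reshape(-1,2),c["T"]
def ray(n,uv,z):
    s,T=norm(n,uv); d=np.c_[s,np.ones(len(s))]@T[:3,:3].T; o=T[:3,3]
    return o+d*((z-o[2])/d[:,2])[:,None]
def cloud(n,d):
    h,w=d.shape; u,v=np.meshgrid(np.arange(w),np.arange(h))
    s,T=norm(n,np.stack([u,v],-1).reshape(-1,2))
    P=np.c_[s,np.ones(len(s))]*d.reshape(-1,1)
    W=P@T[:3,:3].T+T[:3,3]; W[d.ravel()==0]=np.nan
    return W.reshape(h,w,3)
E
python3 - <<'E'
from h import *
S={'stopA':(430,250),'stopB':(243,331),'botA':(246,250),'botB':(447,327),'spoon':(315,340),'dish':(335,241),'caddy':(153,287),'tray':(517,299),'flask':(246,180),'scale':(464,169)}
for n in("top",):
    z=np.load(f"pics/{n}0.npz");p,d=z['p'],z['d'];W=cloud(n,d);Z=W[...,2]
    print('bench z med',np.nanmedian(Z[220:260,60:200]),np.nanstd(Z[240:250,60:100]))
    m=(np.nan_to_num(Z)>0.006).astype(np.uint8)
    k,lab,st,ce=cv2.connectedComponentsWithStats(m)
    for i in range(1,k):
        if st[i,4]<25: continue
        q=W[lab==i]; 
        top=q[q[:,2]>np.nanpercentile(q[:,2],95)-.006]
        (c,s,a)=cv2.minAreaRect(q[:,:2].astype(np.float32)*1000)
        print((ce[i]*800/512).round(),st[i,4],'zmax',round(np.nanpercentile(q[:,2],98),3),'rect',np.round(c),np.round(s),round(a,1),'topmean',top.mean(0).round(3))
p=np.load("pics/top0.npz")['p'][120:260,60:440]
cv2.imwrite("pics/crop1.png",cv2.resize(p[:,:,::-1],None,fx=2.1,fy=2.1,interpolation=2))
E
```

```text
bench z med -0.0003113169767776647 0.00217852940110929
[463. 169.] 2296 zmax 0.037 rect [ 771. -247.] [122. 190.] 2.3 topmean [ 0.769 -0.214  0.033]
[655. 176.] 994 zmax 0.147 rect [ 734. -613.] [70. 71.] 87.8 topmean [ 0.738 -0.618  0.144]
[246. 180.] 738 zmax 0.113 rect [735. 175.] [77. 89.] 36.0 topmean [0.74  0.18  0.111]
[690. 225.] 1025 zmax 0.146 rect [ 635. -673.] [71. 72.] 83.0 topmean [ 0.639 -0.678  0.144]
[334. 238.] 287 zmax 0.021 rect [627.   8.] [130. 129.] 83.6 topmean [0.628 0.007 0.018]
[248. 250.] 181 zmax 0.073 rect [598. 168.] [31. 34.] 3.2 topmean [0.598 0.169 0.07 ]
[430. 249.] 133 zmax 0.038 rect [ 603. -176.] [33. 37.] 86.9 topmean [ 0.603 -0.176  0.034]
[152. 285.] 642 zmax 0.044 rect [536. 355.] [ 84. 131.] 81.1 topmean [0.534 0.351 0.041]
[519. 297.] 364 zmax 0.021 rect [ 510. -343.] [ 95. 182.] 67.3 topmean [ 0.511 -0.347  0.017]
[631. 309.] 400 zmax 0.021 rect [ 484. -567.] [ 96. 182.] 76.2 topmean [ 0.483 -0.567  0.017]
[314. 341.] 182 zmax 0.016 rect [431.  49.] [ 33. 137.] 82.0 topmean [0.427 0.045 0.011]
[447. 327.] 154 zmax 0.073 rect [ 449. -202.] [33. 33.] 44.7 topmean [ 0.449 -0.203  0.07 ]
[243. 331.] 142 zmax 0.037 rect [447. 175.] [35. 35.] 2.1 topmean [0.447 0.175 0.034]
[506. 427.] 392 zmax 0.021 rect [ 267. -309.] [ 96. 183.] 61.5 topmean [ 0.266 -0.307  0.018]
[749. 439.] 2981 zmax 0.462 rect [ 249. -598.] [ 76. 192.] 22.6 topmean [ 0.251 -0.567  0.457]
[748. 557.] 3973 zmax 0.683 rect [ 158. -383.] [ 61. 190.] 26.0 topmean [ 0.152 -0.366  0.679]
[338. 563.] 3495 zmax 0.306 rect [40. -4.] [224. 138.] 84.3 topmean [0.058 0.    0.302]
```

View pics/crop1.png

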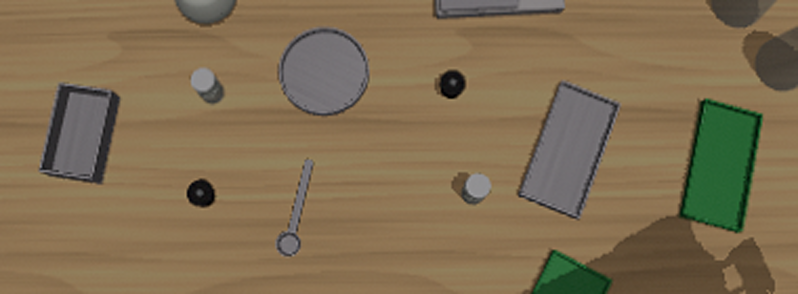

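Crop: the steel tray at (569,150) is the only non-green one. The bin at (80,133) is deep, the dish is at (323,71), and the stoppers and bottles are clear. First I go to the right bottle (449,-202), with the jaws turned along world y.

Call:
arm_command(increments=[[1,[2,4,-0.3],[0,0,-2.26]],[1,[2,4,-0.3],[0,0,-2.26]],[1,[2,4,-0.3],[0,0,-2.26]],[1,[2,4,-0.3],[0,0,-2.26]],[1,[2,4,-0.3],[0,0,-2.26]],[1,[2,4,-0.3],[0,0,-2.26]],[1,[2,4,-0.3],[0,0,-2.26]],[1,[2,4,-0.3],[0,0,-2.26]],[1,[2,4,-0.3],[0,0,-2.26]],[1,[1.9,3.7,-0.3],[0,0,-2.26]]], newtons=20)

```text
t: 1.1
ee_pos: [0.4493, -0.2008, 0.1528]
tool_rot: [0.0, 1.0, -0.0, -0.0]
wrist_force: [0.9, 0.1, 0.3]
finger_gap: 0.087
```

```bash
python3 - <<'E'
from h import *
z=np.load("pics/top0.npz");W=cloud("top",z['d']);Z=W[...,2]
k,lab,st,ce=cv2.connectedComponentsWithStats((np.nan_to_num(Z)>0.005).astype(np.uint8))
q=W[lab==lab[216,202]]; 
v=q[q[:,0]>.40][:,:2].astype(np.float32)
l=cv2.fitLine(v,cv2.DIST_HUBER,0,.001,.001).ravel();print(len(v),l,np.degrees(np.arctan2(l[1],l[0])),q[:,0].min(),q[:,0].max())
a=ray("top",[[323*.64,307*.64],[308.5*.64,369*.64]],.01);print(a)
print(r.get_state()['ee_pos'],r.get_state()['tool_rot'])
E
```

```text
138 [ 0.97301674 -0.23073459  0.44823298  0.03914097] -13.340323 0.36345608812011265 0.49674237096217666
[[0.49486829 0.02829095 0.01      ]
 [0.37783542 0.05437621 0.01      ]]
[ 0.44934107 -0.20084577  0.15279707] [ 2.52019314e-05  9.99999924e-01 -3.68619315e-04 -1.25609307e-04]
```

Call:
arm_command(increments=[[1,[0,-0.1,-4],[0,0,0]],[1,[0,0,-4],[0,0,0]],[1,[0,0,-3.1],[0,0,0]],[0.2,[0,0,0],[0,0,0]],[0.2,[0,0,0],[0,0,0]],[0.2,[0,0,0],[0,0,0]],[0.2,[0,0,0],[0,0,0]],[0.2,[0,0,0],[0,0,0]],[0.2,[0,0,0],[0,0,0]]], newtons=20)

```text
t: 2.0
ee_pos: [0.4495, -0.2044, 0.0429]
tool_rot: [0.0, 1.0, 0.0, 0.001]
wrist_force: [-0.4, -0.1, -0.2]
finger_gap: 0.0469
```

Call:
arm_command(increments=[[0.2,[0,0,0],[0,0,0]],[0.2,[0,0,0],[0,0,0]],[0.2,[0,0,0],[0,0,0]],[0.2,[0,0,0],[0,0,0]],[0.2,[0,0,0],[0,0,0]],[0.2,[0,0,2],[0,0,0]],[0.2,[0,0,3],[0,0,0]],[0.2,[0,0,3],[0,0,0]],[0.2,[0,0,3],[0,0,0]],[0.2,[0,0,0],[0,0,0]]])

```text
t: 3.0
ee_pos: [0.4519, -0.2052, 0.1565]
tool_rot: [0.002, 1.0, 0.0, 0.004]
wrist_force: [0.8, -0.5, -0.3]
finger_gap: 0.0176
```

Gap is 17.6 mm, so nothing is held. I'll look.

```bash
cat > look.py <<'E'
from h import *
import sys
n,name,u0,u1,v0,v1=sys.argv[1],sys.argv[2],*map(int,sys.argv[3:7])
p,d=imaging.camera(n); np.savez(f"pics/{name}.npz",p=p,d=d)
c=p[v0:v1,u0:u1,::-1]; f=min(800/c.shape[1],600/c.shape[0])
cv2.imwrite(f"pics/{name}.png",cv2.resize(c,None,fx=f,fy=f,interpolation=2))
E
python3 look.py side s1 200 400 70 220; python3 -c "
from h import *
s=r.get_state();print(s['ee_pos'],s['finger_gap'],s['wrist_force'])"
```

```text
[ 0.45052492 -0.20466389  0.1542074 ] 0.01761889849380844 [-0.61573197  0.38711669  0.06658856]
```

View pics/s1.png

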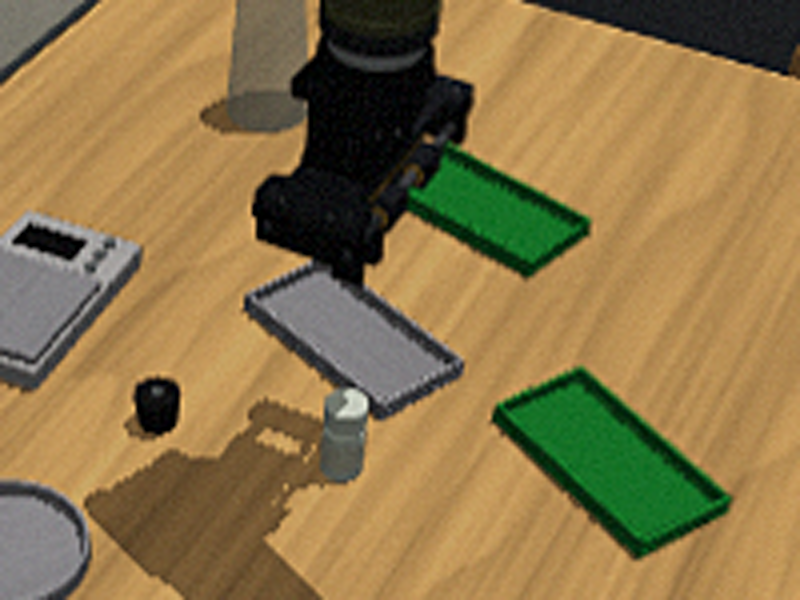

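```bash
python3 - <<'E'
from h import *
def proj(n,P):
    c=imaging.get_calibration(n);T=np.linalg.inv(c['T']);q=T[:3,:3]@np.array(P)+T[:3,3]
    s=q[:2]/q[2];s=s*(1+c['k1']*(s@s));return c['mtx'][:2,:2]@s+c['mtx'][:2,2]
for P in([.4505,-.2047,.154],[.449,-.202,.07],[.449,-.202,0]): print((proj('side',P)-[200,70])*4)
z=np.load("pics/s1.npz");W=cloud("side",z['d'])
# bottle pixels and finger pixels in crop
for uv in((345,405),(345,440),(350,265),(345,275)): print(uv,W[70+uv[1]//4,200+uv[0]//4].round(3))
B=W.reshape(-1,3);q=B[(abs(B[:,0]-.449)<.04)&(abs(B[:,1]+.202)<.04)&(B[:,2]>.062)&(B[:,2]<.08)];print('bottle top',q[:,:2].mean(0),q[:,:2].min(0),q[:,:2].max(0))
q=B[(abs(B[:,0]-.45)<.1)&(abs(B[:,1]+.2)<.1)&(B[:,2]>.1)&(B[:,2]<.19)];print('finger',len(q),q.min(0),q.mean(0),q.max(0))
E
```

```text
[354.58368426 312.14283811]
[347.8474899  399.70341667]
[342.50583513 464.64621194]
(345, 405) [ 0.449 -0.195  0.071]
(345, 440) [ 0.443 -0.188  0.042]
(350, 265) [ 0.42  -0.116  0.271]
(345, 275) [ 0.454 -0.188  0.201]
bottle top [ 0.45010683 -0.19828156] [ 0.43474904 -0.21638003] [ 0.46745714 -0.17950025]Traceback (most recent call last):
  File "<stdin>", line 10, in <module>
    return umr_minimum(a, axis, None, out, keepdims, initial, where)
ValueError: zero-size array to reduction operation minimum which has no identity
```

The fingertips appear about 3–4 cm higher than the reported TCP. I'll measure that offset, in x and y too.

```bash
python3 - <<'E'
from h import *
def proj(n,P):
    c=imaging.get_calibration(n);T=np.linalg.inv(c['T']);q=T[:3,:3]@np.array(P)+T[:3,3]
    s=q[:2]/q[2];s=s*(1+c['k1']*(s@s));return c['mtx'][:2,:2]@s+c['mtx'][:2,2]
for z in(.154,.17,.18,.19,.2,.21): print(z,((proj('side',[.4505,-.2047,z])-[200,70])*4).round())
for z in(.18,.2,.22,.24): print(z,proj('side',[.2497,-.5994,z]).round(1))
a=np.load("pics/s1.npz")['p'][70:220,200:400]; b=np.load("pics/side0.npz")['p'][30:120,350:450]
im=np.hstack([cv2.resize(a[50:90,60:120,::-1],(400,267),interpolation=0),cv2.resize(b[:,:,::-1],(400,267),interpolation=0)])
p,d=imaging.camera("top"); np.savez("pics/t1.npz",p=p,d=d)
W=cloud("top",d).reshape(-1,3)
im2=cv2.resize(p[150:250,220:370,::-1],(800,330*800//800),interpolation=2)
cv2.imwrite("pics/s1b.png",np.vstack([im,im2]))
q=W[(abs(W[:,0]-.45)<.2)&(abs(W[:,1]+.2)<.2)&(W[:,2]>.13)]
for lo,hi in((.13,.2),(.2,.26),(.26,.33),(.33,.4),(.4,.5)):
    m=q[(q[:,2]>lo)&(q[:,2]<hi)]; 
    if len(m): print(lo,len(m),m.min(0).round(3),m.max(0).round(3),np.median(m,0).round(3))
E
```

```text
0.154 [355. 312.]
0.17 [356. 295.]
0.18 [357. 284.]
0.19 [358. 273.]
0.2 [359. 262.]
0.21 [360. 251.]
0.18 [396.6  94.5]
0.2 [398.1  89.2]
0.22 [399.6  83.8]
0.24 [401.1  78.4]
0.26 694 [ 0.412 -0.297  0.27 ] [ 0.485 -0.109  0.326] [ 0.446 -0.131  0.306]
0.33 215 [ 0.419 -0.173  0.331] [ 0.486 -0.154  0.366] [ 0.462 -0.159  0.363]
```

View pics/s1b.png

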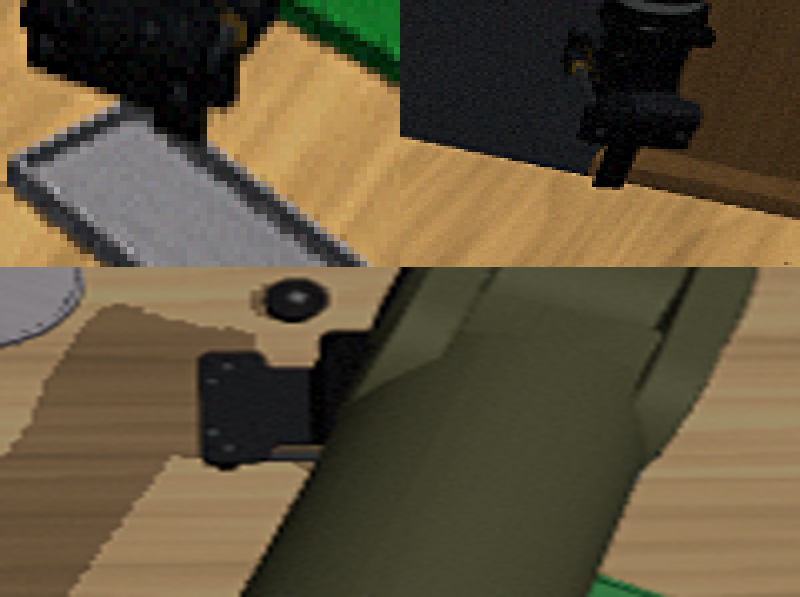

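The tip position is ambiguous. I'll reopen, descend to the earlier grasp height and look from the side.

Call:
arm_command(increments=[[1,[0,0,0],[0,0,0]],[1,[0,0,0],[0,0,0]],[1,[0,0,0],[0,0,0]],[1,[0,0,0],[0,0,0]],[1,[0,0,0],[0,0,0]],[1,[0,0,0],[0,0,0]],[1,[-0.1,0.2,-4],[0,0,0]],[1,[0,0,-4],[0,0,0]],[1,[0,0,-3],[0,0,0]],[1,[0,0,0],[0,0,0]]])

```text
t: 4.1
ee_pos: [0.4443, -0.2004, 0.0382]
tool_rot: [-0.002, 1.0, 0.0, -0.004]
wrist_force: [0.0, 0.3, -0.2]
finger_gap: 0.0846
```

```bash
python3 look.py side s2 240 360 100 190; python3 -c "
from h import *
s=r.get_state();print(s['ee_pos'],s['finger_gap'],s['wrist_force'],s['tool_rot'])
W=cloud('side',np.load('pics/s2.npz')['d']);B=W.reshape(-1,3)
q=B[(abs(B[:,0]-.45)<.06)&(abs(B[:,1]+.202)<.08)&(B[:,2]>.02)&(B[:,2]<.2)]
for y in np.arange(-.28,-.12,.01):
  m=q[abs(q[:,1]-y)<.005]
  if len(m):print(y.round(3),len(m),m.min(0).round(3),m.max(0).round(3))"
```

```text
[ 0.44644017 -0.20126387  0.04074744] 0.08594845304422183 [-0.24030083 -0.66401574  0.50804273] [-1.02727114e-03  9.99997819e-01  2.86476540e-04 -1.79592303e-03]
-0.28 24 [ 0.408 -0.282  0.155] [ 0.439 -0.276  0.192]
-0.27 51 [ 0.407 -0.274  0.022] [ 0.457 -0.265  0.192]
-0.26 27 [ 0.407 -0.265  0.14 ] [ 0.439 -0.255  0.192]
-0.25 74 [ 0.408 -0.255  0.076] [ 0.448 -0.245  0.192]
-0.24 52 [ 0.407 -0.245  0.079] [ 0.454 -0.236  0.191]
-0.23 15 [ 0.412 -0.234  0.16 ] [ 0.426 -0.225  0.19 ]
-0.22 13 [ 0.413 -0.225  0.161] [ 0.424 -0.215  0.197]
-0.21 26 [ 0.413 -0.215  0.034] [ 0.444 -0.205  0.199]
-0.2 38 [ 0.414 -0.205  0.024] [ 0.441 -0.195  0.198]
-0.19 90 [ 0.415 -0.195  0.02 ] [ 0.466 -0.185  0.2  ]
-0.18 35 [ 0.413 -0.185  0.02 ] [ 0.455 -0.175  0.2  ]
-0.17 19 [ 0.413 -0.174  0.162] [ 0.423 -0.165  0.2  ]
-0.16 13 [ 0.413 -0.164  0.165] [ 0.424 -0.158  0.199]
-0.15 152 [ 0.407 -0.155  0.077] [ 0.471 -0.145  0.199]
-0.14 63 [ 0.407 -0.145  0.109] [ 0.471 -0.135  0.194]
-0.13 68 [ 0.408 -0.135  0.155] [ 0.481 -0.125  0.193]
-0.12 29 [ 0.408 -0.125  0.153] [ 0.482 -0.122  0.193]
```

View pics/s2.png

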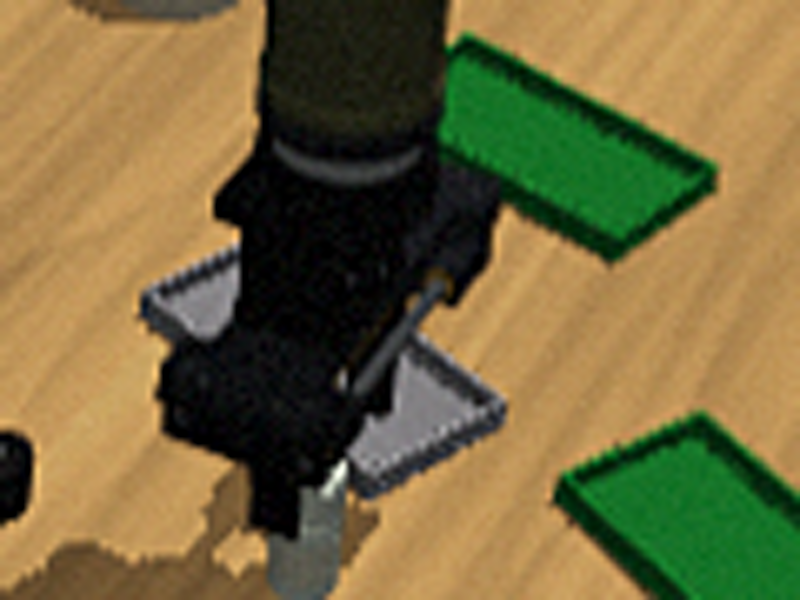

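Both open fingertips are at z≈0.077 in depth while the state reports 0.041. The true tip is therefore about 36 mm above the reported TCP, with x and y consistent. I'll apply that offset and refine it on contact.

Call:
arm_command(increments=[[1,[0.2,0,-1.2],[0,0,0]],[1,[0,0,-1.2],[0,0,0]],[1,[0,0,-1.1],[0,0,0]],[0.2,[0,0,0],[0,0,0]],[0.2,[0,0,0],[0,0,0]],[0.2,[0,0,0],[0,0,0]],[0.2,[0,0,0],[0,0,0]],[0.2,[0,0,0],[0,0,0]],[0.2,[0,0,0],[0,0,0]],[0.2,[0,0,0],[0,0,0]]])

```text
t: 5.15
ee_pos: [0.4501, -0.2021, 0.0072]
tool_rot: [0.0, 1.0, 0.0, 0.0]
wrist_force: [-0.5, -0.7, -0.4]
finger_gap: 0.0388
```

Call:
arm_command(increments=[[0.2,[0,0,0],[0,0,0]],[0.2,[0,0,0],[0,0,0]],[0.2,[0,0,0],[0,0,0]]])

```text
t: 5.45
ee_pos: [0.4501, -0.2021, 0.0072]
tool_rot: [0.0, 1.0, 0.0, 0.0]
wrist_force: [0.2, 0.4, 0.5]
finger_gap: 0.0332
```

Call:
arm_command(increments=[[0.2,[0,0,3],[0,0,0]],[0.2,[0,0,4],[0,0,0]],[0.2,[0,0,4],[0,0,0]],[0.2,[0.8,4,0],[0,0,0]],[0.2,[0.8,4,0],[0,0,0]],[0.2,[0.8,4,0],[0,0,0]],[0.2,[0.8,4,0],[0,0,0]],[0.2,[0.8,4,0],[0,0,0]],[0.2,[0.8,4,0],[0,0,0]],[0.2,[0.8,4,0],[0,0,0]]])

```text
t: 6.45
ee_pos: [0.5059, 0.0795, 0.1171]
tool_rot: [0.0, 1.0, 0.0, 0.0]
wrist_force: [-0.4, -0.8, -0.0]
finger_gap: 0.0336
```

Call:
arm_command(increments=[[0.2,[0.8,4,0],[0,0,0]],[0.2,[0.8,4,0],[0,0,0]],[0.2,[0.8,4,0],[0,0,0]],[0.2,[0.8,4,0],[0,0,0]],[0.2,[0.8,4,0],[0,0,0]],[0.2,[0.8,4,0],[0,0,0]],[0.2,[0.7,3.3,0],[0,0,0]],[0.2,[0,0,0],[0,0,0]],[0.2,[0,0,0],[0,0,0]]])

```text
t: 7.35
ee_pos: [0.5602, 0.3516, 0.1162]
tool_rot: [0.0, 1.0, 0.001, -0.001]
wrist_force: [0.7, -0.3, -0.8]
finger_gap: 0.0334
```

Call:
arm_command(increments=[[0.2,[0,0,-3],[0,0,0]],[0.2,[0,0,-3],[0,0,0]],[0.2,[0,0,-2],[0,0,0]],[0.2,[0,0,-1],[0,0,0]],[0.2,[0,0,-0.5],[0,0,0]],[0.2,[0,0,-0.5],[0,0,0]],[0.2,[0,0,-0.3],[0,0,0]],[0.2,[0,0,0],[0,0,0]]])

```text
t: 8.15
ee_pos: [0.5612, 0.351, 0.0145]
tool_rot: [-0.0, 1.0, 0.0, 0.0]
wrist_force: [-0.2, -0.7, -0.6]
finger_gap: 0.0333
```

Call:
arm_command(increments=[[0.2,[0,0,-0.15],[0,0,0]],[0.2,[0,0,0],[0,0,0]]])

```text
t: 8.35
ee_pos: [0.5611, 0.3512, 0.0129]
tool_rot: [-0.0, 1.0, 0.0, 0.0]
wrist_force: [-0.5, 0.6, -0.8]
finger_gap: 0.0335
```

Call:
arm_command(increments=[[0.2,[0,0,-0.15],[0,0,0]],[0.2,[0,0,0],[0,0,0]],[0.5,[0,0,0],[0,0,0]],[0.7,[0,0,0],[0,0,0]],[1,[0,0,0],[0,0,0]],[1,[0,0,0],[0,0,0]],[1,[0,0,3],[0,0,0]],[1,[0,0,4],[0,0,0]],[1,[0,0,2],[0,0,0]]])

```text
t: 9.25
ee_pos: [0.5621, 0.3522, 0.1046]
tool_rot: [-0.001, 1.0, 0.0, 0.002]
wrist_force: [0.7, 0.9, 0.4]
finger_gap: 0.0814
```

Call:
arm_command(increments=[[1,[0.7,-3.7,0],[0,0,0]],[1,[0.7,-3.7,0],[0,0,0]],[1,[0.7,-3.7,0],[0,0,0]],[1,[0.7,-3.7,0],[0,0,0]],[1,[0.8,-3.5,0],[0,0,0]],[1,[0,0,0],[0,0,0]],[1,[0,0,-3],[0,0,0]],[1,[0,0,-3.5],[0,0,0]],[1,[0,0,-3],[0,0,0]],[0.2,[0,0,0],[0,0,0]]])

```text
t: 10.25
ee_pos: [0.593, 0.1672, 0.0017]
tool_rot: [0.001, 1.0, 0.001, -0.004]
wrist_force: [-0.5, -0.1, -1.1]
finger_gap: 0.084
```

Call:
arm_command(increments=[[0.2,[0,0,0],[0,0,0]],[0.2,[0,0,0],[0,0,0]],[0.2,[0,0,0],[0,0,0]],[0.2,[0,0,0],[0,0,0]],[0.2,[0,0,0],[0,0,0]],[0.2,[0,0,0],[0,0,0]],[0.2,[0,0,0],[0,0,0]],[0.2,[0,0,0],[0,0,0]],[0.2,[0,0,0],[0,0,0]],[0.2,[0,0,0],[0,0,0]]])

```text
t: 11.25
ee_pos: [0.5971, 0.168, 0.0063]
tool_rot: [0.0, 1.0, 0.0, 0.0]
wrist_force: [0.5, 0.4, 1.8]
finger_gap: 0.0335
```

Call:
arm_command(increments=[[0.2,[0,0,3],[0,0,0]],[0.2,[0,0,4],[0,0,0]],[0.2,[0,0,4],[0,0,0]],[0.2,[-1.7,3.8,0],[0,0,0]],[0.2,[-1.7,3.8,0],[0,0,0]],[0.2,[-1.7,3.8,0],[0,0,0]],[0.2,[-1.7,3.8,0],[0,0,0]],[0.2,[-1.8,3.9,0],[0,0,0]],[0.2,[0,0,0],[0,0,0]],[0.2,[0,0,0],[0,0,0]]])

```text
t: 12.25
ee_pos: [0.5097, 0.3604, 0.1158]
tool_rot: [0.0, 1.0, 0.002, -0.0]
wrist_force: [0.8, -0.1, -1.6]
finger_gap: 0.0334
```

Call:
arm_command(increments=[[0.2,[0,0,-3],[0,0,0]],[0.2,[0,0,-3],[0,0,0]],[0.2,[0,0,-2],[0,0,0]],[0.2,[0,0,-1],[0,0,0]],[0.2,[0,0,-0.5],[0,0,0]],[0.2,[0,0,-0.5],[0,0,0]],[0.2,[0,0,-0.3],[0,0,0]],[0.2,[0,0,-0.2],[0,0,0]],[0.2,[0,0,0],[0,0,0]]])

```text
t: 13.15
ee_pos: [0.5112, 0.3591, 0.0114]
tool_rot: [-0.0, 1.0, 0.0, 0.0]
wrist_force: [0.8, -0.2, -1.1]
finger_gap: 0.0334
```

Call:
arm_command(increments=[[0.2,[0,0,-0.1],[0,0,0]],[0.2,[0,0,0],[0,0,0]],[0.5,[0,0,0],[0,0,0]],[0.7,[0,0,0],[0,0,0]],[1,[0,0,0],[0,0,0]],[1,[0,0,0],[0,0,0]],[1,[0,0,3],[0,0,0]],[1,[0,0,4],[0,0,0]],[1,[0,0,2],[0,0,0]]])

```text
t: 14.05
ee_pos: [0.512, 0.3603, 0.1034]
tool_rot: [-0.001, 1.0, 0.0, 0.002]
wrist_force: [1.1, 0.6, 0.0]
finger_gap: 0.0817
```

Call:
arm_command(increments=[[1,[-1.3,-3.7,0],[0,0,0]],[1,[-1.3,-3.7,0],[0,0,0]],[1,[-1.3,-3.7,0],[0,0,0]],[1,[-1.3,-3.7,0],[0,0,0]],[1,[-1.2,-3.6,0],[0,0,0]],[1,[0,0,-2],[0,0,0]],[1,[0,0,-3],[0,0,0]],[1,[0,0,-3],[0,0,0]],[1,[0,0,-2],[0,0,0]],[1,[0,0,0],[0,0,0]]])

```text
t: 15.05
ee_pos: [0.4443, 0.1742, -0.0023]
tool_rot: [0.0, 1.0, 0.0, -0.003]
wrist_force: [-1.0, 0.6, 0.3]
finger_gap: 0.087
```

```bash
python3 look.py side s3 100 300 200 350; python3 -c "
from h import *
s=r.get_state();print(s['ee_pos'],s['finger_gap'],s['wrist_force'])
W=cloud('side',np.load('pics/s3.npz')['d']);B=W.reshape(-1,3)
for x,y in((.447,.175),(.561,.351),(.511,.359)):
  q=B[(abs(B[:,0]-x)<.025)&(abs(B[:,1]-y)<.025)];t=q[q[:,2]>np.percentile(q[:,2],97)-.006];print(x,y,t.mean(0).round(3),len(t))
q=B[(abs(B[:,0]-.447)<.02)&(abs(B[:,1]-.175)<.075)&(B[:,2]>.02)&(B[:,2]<.2)]
for y in np.arange(.11,.24,.01):
  m=q[abs(q[:,1]-y)<.005]
  if len(m):print(y.round(3),len(m),m.min(0).round(3),m.max(0).round(3))"
```

```text
[ 0.44582469  0.17489771 -0.00062797] 0.08743825414888737 [ 0.34995252 -0.19804348  0.60023901]
0.447 0.175 [0.429 0.165 0.471] 66
0.561 0.351 [0.562 0.353 0.073] 140
0.511 0.359 [0.514 0.364 0.073] 157
0.11 35 [0.428 0.105 0.128] [0.447 0.112 0.152]
0.12 14 [0.433 0.115 0.052] [0.439 0.125 0.131]
0.13 67 [0.427 0.125 0.035] [0.456 0.134 0.129]
0.14 1 [0.428 0.141 0.148] [0.428 0.141 0.148]
0.16 9 [0.44  0.161 0.031] [0.46  0.164 0.035]
0.17 22 [0.433 0.165 0.021] [0.464 0.175 0.036]
0.18 14 [0.431 0.175 0.026] [0.438 0.183 0.037]
0.19 19 [0.432 0.185 0.021] [0.442 0.194 0.037]
0.2 8 [0.438 0.203 0.193] [0.462 0.205 0.197]
0.21 6 [0.445 0.205 0.193] [0.462 0.209 0.198]
0.22 54 [0.427 0.22  0.041] [0.467 0.225 0.2  ]
0.23 201 [0.427 0.225 0.038] [0.467 0.235 0.2  ]
```

View pics/s3.png

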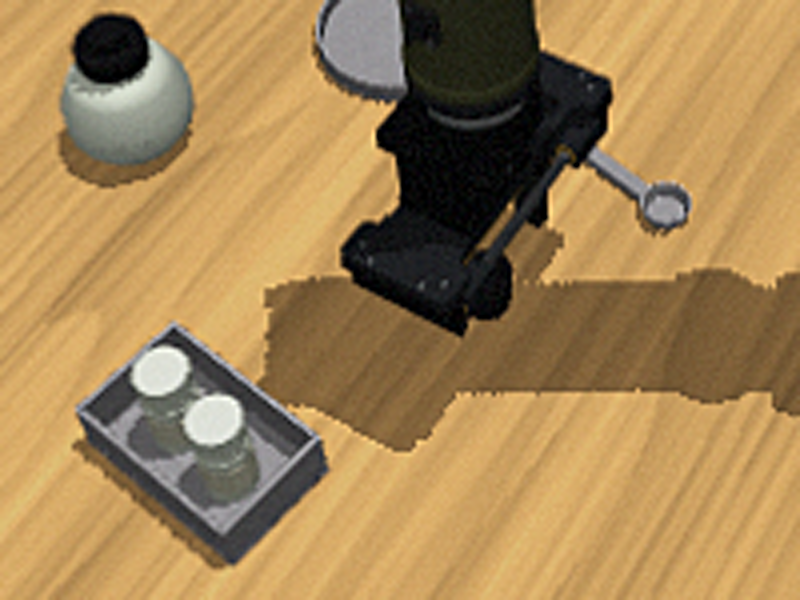

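Both bottles stand upright in the bin, crop (162,400) and (215,450), tops at 73 mm. The offset of about 36 mm is confirmed. I'll grasp the stopper below the gripper, at about (447,175).

Call:
arm_command(increments=[[1,[0.1,0,-1.5],[0,0,0]],[1,[0,0,-1],[0,0,0]],[1,[0,0,-0.3],[0,0,0]],[0.2,[0,0,0],[0,0,0]],[0.2,[0,0,0],[0,0,0]],[0.2,[0,0,0],[0,0,0]],[0.2,[0,0,0],[0,0,0]],[0.2,[0,0,0],[0,0,0]],[0.2,[0,0,0],[0,0,0]],[0.2,[0,0,0],[0,0,0]]], newtons=20)

```text
t: 16.1
ee_pos: [0.448, 0.175, -0.0278]
tool_rot: [0.0, 1.0, 0.0, 0.0]
wrist_force: [0.6, 0.7, 0.4]
finger_gap: 0.0393
```

Call:
arm_command(increments=[[0.2,[0,0,0],[0,0,0]],[0.2,[0,0,0],[0,0,0]],[0.2,[0,0,0],[0,0,0]],[0.2,[0,0,0],[0,0,0]]])

```text
t: 16.5
ee_pos: [0.4481, 0.1751, -0.0278]
tool_rot: [-0.0, 1.0, 0.0, 0.0]
wrist_force: [-0.2, -0.9, 1.0]
finger_gap: 0.0362
```

Call:
arm_command(increments=[[0.2,[0,0,2],[0,0,0]],[0.2,[0,0,3],[0,0,0]],[0.2,[0,0,3],[0,0,0]],[0.2,[2.6,-2.8,0],[0,0,0]],[0.2,[2.6,-2.8,0],[0,0,0]],[0.2,[2.6,-2.8,0],[0,0,0]],[0.2,[2.6,-2.8,0],[0,0,0]],[0.2,[2.6,-2.8,0],[0,0,0]],[0.2,[2.5,-2.7,0],[0,0,0]],[0.2,[0,0,0],[0,0,0]]])

```text
t: 17.5
ee_pos: [0.6057, 0.0014, 0.0513]
tool_rot: [0.001, 1.0, -0.004, 0.0]
wrist_force: [-0.2, -0.2, -0.3]
finger_gap: 0.0361
```

Call:
arm_command(increments=[[0.2,[0,0,0],[0,0,0]],[0.2,[0,0,-2],[0,0,0]],[0.2,[0,0,-2],[0,0,0]],[0.2,[0,0,-2],[0,0,0]],[0.2,[0,0,-0.8],[0,0,0]],[0.2,[0,0,-0.4],[0,0,0]],[0.2,[0,0,-0.2],[0,0,0]],[0.2,[0,0,-0.1],[0,0,0]],[0.2,[0,0,0],[0,0,0]]])

```text
t: 18.4
ee_pos: [0.6035, 0.0081, -0.0222]
tool_rot: [0.0, 1.0, 0.0, 0.001]
wrist_force: [0.1, 0.3, 0.1]
finger_gap: 0.0358
```

Call:
arm_command(increments=[[0.2,[0,0,-0.15],[0,0,0]],[0.2,[0,0,0],[0,0,0]],[0.55,[0,0,0],[0,0,0]],[0.55,[0,0,0],[0,0,0]],[0.55,[0,0,0],[0,0,0]],[0.55,[0,0,0],[0,0,0]],[0.55,[0,0,2],[0,0,0]],[0.55,[0,0,4],[0,0,0]],[1,[0,0,4],[0,0,0]]])

```text
t: 19.3
ee_pos: [0.602, 0.008, 0.0759]
tool_rot: [-0.0, 1.0, 0.0, -0.001]
wrist_force: [0.3, -0.0, 0.4]
finger_gap: 0.051
```

Call:
arm_command(increments=[[1,[0,-3.7,0],[0,0,0]],[1,[0,-3.7,0],[0,0,0]],[1,[0,-3.7,0],[0,0,0]],[1,[0,-3.7,0],[0,0,0]],[1,[0,-3.6,0],[0,0,0]],[1,[0,0,-3],[0,0,0]],[1,[0,0,-3],[0,0,0]],[1,[0,0,-3],[0,0,0]],[1,[0,0,-1],[0,0,0]],[1,[0,0,-0.4],[0,0,0]]])

```text
t: 20.3
ee_pos: [0.602, -0.1756, -0.0296]
tool_rot: [-0.0, 1.0, 0.0, -0.001]
wrist_force: [0.1, -0.6, -0.1]
finger_gap: 0.0868
```

Call:
arm_command(increments=[[0.2,[0,0,0],[0,0,0]],[0.2,[0,0,0],[0,0,0]],[0.2,[0,0,0],[0,0,0]],[0.2,[0,0,0],[0,0,0]],[0.2,[0,0,0],[0,0,0]],[0.2,[0,0,0],[0,0,0]],[0.2,[0,0,0],[0,0,0]],[0.2,[0,0,0],[0,0,0]],[0.2,[0,0,0],[0,0,0]],[0.2,[0,0,0],[0,0,0]]])

```text
t: 21.3
ee_pos: [0.603, -0.176, -0.0284]
tool_rot: [0.0, 1.0, 0.0, 0.0]
wrist_force: [0.1, 0.3, 0.9]
finger_gap: 0.036
```

Call:
arm_command(increments=[[0.2,[0,0,0],[0,0,0]],[0.2,[0,0,3],[0,0,0]],[0.2,[0,0,5],[0,0,0]],[0.2,[1,3.7,0],[0,0,0]],[0.2,[1,3.7,0],[0,0,0]],[0.2,[1,3.7,0],[0,0,0]],[0.2,[1,3.7,0],[0,0,0]],[0.2,[0.8,3.6,0],[0,0,0]],[0.2,[0,0,0],[0,0,0]],[0.2,[0,0,0],[0,0,0]]])

```text
t: 22.3
ee_pos: [0.6508, 0.0095, 0.0513]
tool_rot: [-0.0, 1.0, 0.002, -0.0]
wrist_force: [-0.6, -1.6, -0.3]
finger_gap: 0.0357
```

Call:
arm_command(increments=[[0.2,[0,0,-2],[0,0,0]],[0.2,[0,0,-2],[0,0,0]],[0.2,[0,0,-2],[0,0,0]],[0.2,[0,0,-0.8],[0,0,0]],[0.2,[0,0,-0.4],[0,0,0]],[0.2,[0,0,-0.2],[0,0,0]],[0.2,[0,0,-0.1],[0,0,0]],[0.2,[0,0,0],[0,0,0]]])

```text
t: 23.1
ee_pos: [0.6516, 0.0079, -0.0226]
tool_rot: [0.0, 1.0, 0.0, 0.001]
wrist_force: [-0.1, -0.2, -0.2]
finger_gap: 0.0361
```

Call:
arm_command(increments=[[0.2,[0,0,-0.15],[0,0,0]],[0.2,[0,0,0],[0,0,0]],[0.55,[0,0,0],[0,0,0]],[0.55,[0,0,0],[0,0,0]],[0.55,[0,0,0],[0,0,0]],[0.55,[0,0,0],[0,0,0]],[0.55,[0,0,2],[0,0,0]],[0.55,[0,0,4],[0,0,0]],[0.55,[0,0,4],[0,0,0]]])

```text
t: 24.0
ee_pos: [0.6501, 0.008, 0.0753]
tool_rot: [-0.0, 1.0, 0.0, -0.001]
wrist_force: [0.8, 0.9, 0.4]
finger_gap: 0.048
```

Call:
arm_command(increments=[[0.55,[-3.7,0.6,0],[0,0,-2.2]],[0.55,[-3.7,0.6,0],[0,0,-2.2]],[0.55,[-3.7,0.6,0],[0,0,-2.2]],[0.55,[-3.7,0.6,0],[0,0,-2.2]],[0.55,[-3.7,0.6,0],[0,0,-2.2]],[0.55,[-3.7,0.5,0],[0,0,-2.2]],[0.55,[0,0,-3],[0,0,0]],[0.55,[0,0,-3],[0,0,0]],[0.55,[0,0,-3],[0,0,0]],[0.55,[0,0,0],[0,0,0]]])

```text
t: 25.0
ee_pos: [0.4252, 0.0429, -0.0177]
tool_rot: [0.0, 0.993, -0.114, -0.004]
wrist_force: [-0.2, -0.1, 0.2]
finger_gap: 0.0477
```

```bash
python3 look.py side s4 170 290 170 260; python3 -c "
from h import *
s=r.get_state();print(s['ee_pos'],s['finger_gap'],s['wrist_force'])
W=cloud('side',np.load('pics/s4.npz')['d']);B=W.reshape(-1,3)
for x,y in((.603,.008),(.651,.008)):
  q=B[(abs(B[:,0]-x)<.02)&(abs(B[:,1]-y)<.02)&(B[:,2]<.1)];t=q[q[:,2]>.03];print(x,y,t.mean(0).round(3),len(t))
"
```

```text
[ 0.42708708  0.04323286 -0.01590787] 0.04786993725846615 [-0.12493966  0.04251952 -0.45454104]
0.603 0.008 [0.604 0.012 0.037] 108
0.651 0.008 [0.65  0.011 0.037] 102
```

View pics/s4.png

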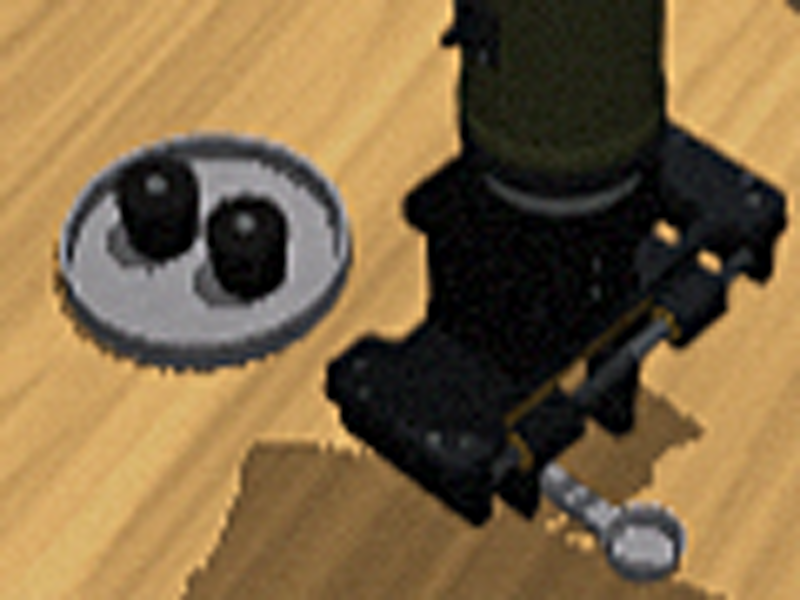

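Both stoppers stand in the dish, crop (160,210) and (247,250), tops at 37 mm. The spoon handle runs between the fingers, bowl at (645,540). I'll descend in small steps and watch the force.

Call:
arm_command(increments=[[0.55,[0.2,0,-0.7],[0,0,0]],[0.55,[0,0,-0.5],[0,0,0]],[0.55,[0,0,-0.3],[0,0,0]],[0.55,[0,0,0],[0,0,0]]])

```text
t: 25.45
ee_pos: [0.4311, 0.043, -0.0298]
tool_rot: [0.0, 0.993, -0.115, 0.0]
wrist_force: [-0.4, -0.5, 0.2]
finger_gap: 0.0477
```

Call:
arm_command(increments=[[0.55,[0,0,-0.2],[0,0,0]],[0.55,[0,0,0],[0,0,0]]])

```text
t: 25.65
ee_pos: [0.431, 0.0429, -0.0319]
tool_rot: [0.0, 0.993, -0.115, -0.0]
wrist_force: [-0.3, -0.4, 0.1]
finger_gap: 0.0478
```

Call:
arm_command(increments=[[0,[0,0,-0.1],[0,0,0]],[0,[0,0,0],[0,0,0]],[0,[0,0,0],[0,0,0]],[0,[0,0,0],[0,0,0]],[0,[0,0,0],[0,0,0]],[0,[0,0,0],[0,0,0]],[0,[0,0,0],[0,0,0]],[0,[0,0,0],[0,0,0]],[0,[0,0,0],[0,0,0]],[0,[0,0,0],[0,0,0]]], newtons=25)

```text
t: 26.65
ee_pos: [0.431, 0.043, -0.0329]
tool_rot: [0.0, 0.993, -0.115, 0.0]
wrist_force: [0.1, -0.1, 0.6]
finger_gap: 0.0113
```

Call:
arm_command(increments=[[0,[0,0,1],[0,0,0]],[0,[0,0,2],[0,0,0]],[0,[0,0,3],[0,0,0]],[0,[0,0,2],[0,0,0]],[0,[0,0,0],[0,0,0]],[0,[0,0,0],[0,0,0]]])

```text
t: 27.25
ee_pos: [0.4312, 0.0428, 0.0475]
tool_rot: [0.0, 0.993, -0.115, 0.001]
wrist_force: [-0.2, 0.6, -0.2]
finger_gap: 0.0112
```

```bash
python3 look.py side s5 170 290 150 240
```

```text
(no output)
```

View pics/s5.png

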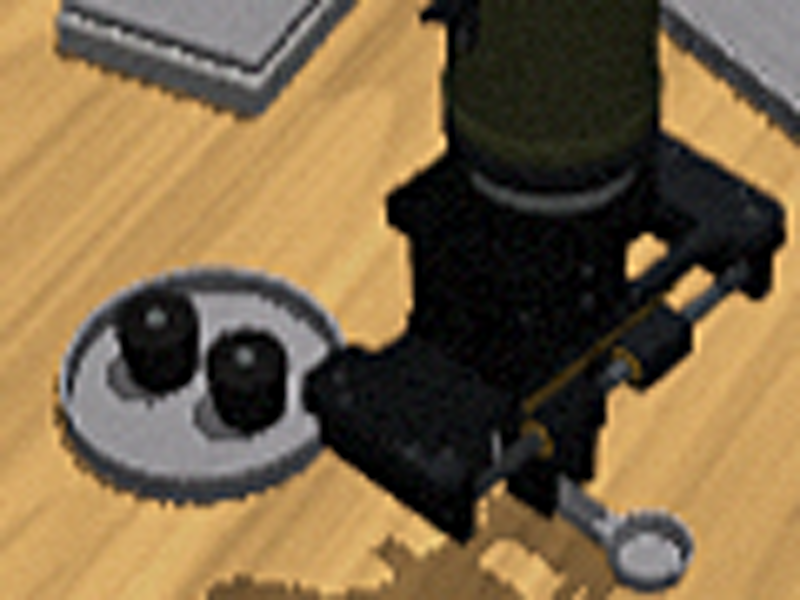

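The spoon is held level, bowl at crop (650,550). Next, carry it to the steel tray.

Call:
arm_command(increments=[[0,[0.8,-3.9,0],[0,0,-1]],[0,[0.8,-3.9,0],[0,0,-1]],[0,[0.8,-3.9,0],[0,0,-1]],[0,[0.8,-3.9,0],[0,0,-1]],[0,[0.8,-3.9,0],[0,0,-1]],[0,[0.8,-3.9,0],[0,0,-1]],[0,[0.8,-3.9,0],[0,0,-1]],[0,[0.8,-3.9,0],[0,0,-1]],[0,[0.8,-3.9,0],[0,0,-1]],[0,[0.7,-3.5,0],[0,0,-0.7]]])

```text
t: 28.3
ee_pos: [0.5089, -0.3445, 0.045]
tool_rot: [-0.001, 0.98, -0.199, -0.002]
wrist_force: [0.6, -0.3, -1.1]
finger_gap: 0.0113
```

Call:
arm_command(increments=[[0,[0,0,0],[0,0,0]],[0,[0,0,-2],[0,0,0]],[0,[0,0,-2],[0,0,0]],[0,[0,0,-2],[0,0,0]],[0,[0,0,-0.8],[0,0,0]],[0,[0,0,-0.4],[0,0,0]],[0,[0,0,-0.2],[0,0,0]],[0,[0,0,-0.1],[0,0,0]],[0,[0,0,0],[0,0,0]]])

```text
t: 29.2
ee_pos: [0.5105, -0.3433, -0.0272]
tool_rot: [0.0, 0.98, -0.198, 0.001]
wrist_force: [-0.0, 0.5, 0.5]
finger_gap: 0.0112
```

Call:
arm_command(increments=[[0,[0,0,-0.1],[0,0,0]],[0,[0,0,0],[0,0,0]],[0.4,[0,0,0],[0,0,0]],[0.4,[0,0,0],[0,0,0]],[0.4,[0,0,0],[0,0,0]],[0.4,[0,0,0],[0,0,0]],[0.4,[0,0,0],[0,0,0]],[0.4,[0,0,3],[0,0,0]],[0.4,[0,0,4],[0,0,0]],[0.4,[0,0,4],[0,0,0]]])

```text
t: 30.2
ee_pos: [0.5095, -0.3426, 0.0818]
tool_rot: [-0.0, 0.98, -0.198, -0.001]
wrist_force: [0.5, -0.1, -0.2]
finger_gap: 0.0348
```

Call:
arm_command(increments=[[0.4,[-2,-3,2],[0,0,0]],[0.4,[-3,-4,0],[0,0,0]],[0.4,[-3,-4,0],[0,0,0]],[0.4,[-3,-4,0],[0,0,0]],[0.4,[-3,-4,0],[0,0,0]],[0.4,[-3,-4,0],[0,0,0]],[0.4,[-2,-3,0],[0,0,0]],[0.4,[0,0,0],[0,0,0]],[0.4,[0,0,0],[0,0,0]]])

```text
t: 31.1
ee_pos: [0.319, -0.6034, 0.1006]
tool_rot: [-0.0, 0.98, -0.2, -0.0]
wrist_force: [0.1, 2.0, -0.6]
finger_gap: 0.0347
```

```bash
python3 look.py top t2 60 400 80 260; python3 look.py side s6 100 350 100 350; python3 - <<'E'
from h import *
W=cloud("top",np.load("pics/t2.npz")['d']);B=W.reshape(-1,3)
for n,x,y in(('st',.603,.008),('st',.651,.008),('bo',.561,.351),('bo',.511,.359),('flask',.735,.175)):
    q=B[(abs(B[:,0]-x)<.03)&(abs(B[:,1]-y)<.03)];t=q[(q[:,2]>np.nanpercentile(q[:,2],90)-.006)&(abs(q[:,0]-x)<.024)];print(n,t.mean(0).round(3),len(t))
a=np.radians(-22.7);L=(B[:,:2]-[.510,-.343])@np.array([[np.cos(a),-np.sin(a)],[np.sin(a),np.cos(a)]])
m=(abs(L[:,0])<.082)&(abs(L[:,1])<.036)&(B[:,2]>.009);q=L[m];print('spoon',len(q),q.min(0),q.max(0),'z',np.percentile(B[m,2],[50,98]))
h=q[(q[:,0]>-.03)].astype(np.float32);print(cv2.fitLine(h,cv2.DIST_HUBER,0,.001,.001).ravel())
q=B[(abs(B[:,0]-.771)<.1)&(abs(B[:,1]+.247)<.13)&(B[:,2]>.006)];print('scale',np.round(cv2.minAreaRect(q[:,:2].astype(np.float32)*1000)[0]))
s=r.get_state();print(s['t'],s['ee_pos'])
E
```

```text
st [0.603 0.008 0.038] 124
st [0.651 0.009 0.038] 121
bo [0.559 0.35  0.074] 107
bo [0.512 0.359 0.074] 116
flask [0.74  0.179 0.111] 83
spoon 180 [-0.06986467 -0.02997166] [0.06777531 0.03370522] z [0.01334851 0.01924   ]
[ 0.9999878  -0.00494059  0.01843982  0.00129618]
scale [ 770. -238.]
31.2 [ 0.32178282 -0.60151066  0.10095032]
```

View pics/t2.png

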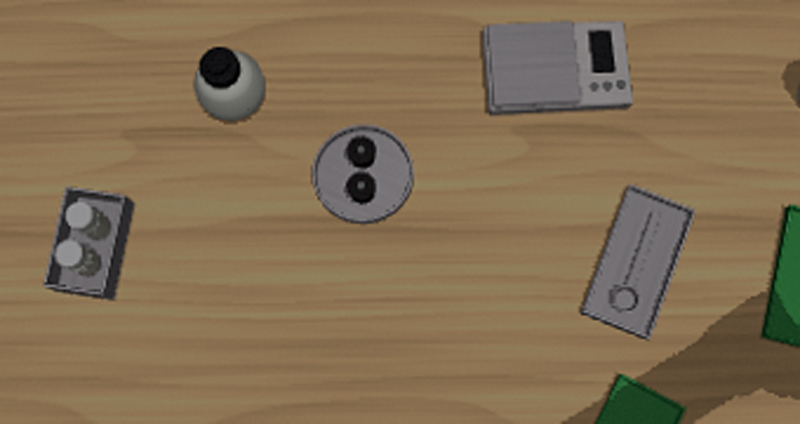

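View pics/s6.png

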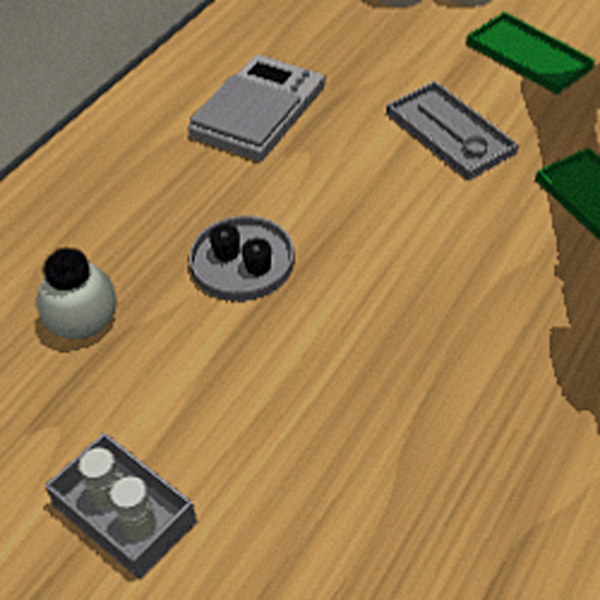

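Top crop: stoppers at (361,152) and (361,188) in the dish, bottles at (80,217) and (70,255) in the bin, spoon along the steel tray at (640,260). The scale and flask are where they started, and the side view agrees. Handing in.

```bash
python3 -c "
from rig import ticket
print(ticket.close_job())"
```

```text
the job is handed in; nothing more can be done
None
```

The job is handed in at about 31 s of the 112 s allowed, with all five pieces placed; no verdict was reported. Both stoppers stand in the dish, both bottles stand upright in the bin, and the spoon lies flat along the steel tray. The gripper is clear of everything.

**Last checks (top and side views):**
- **Stoppers:** about 24 mm from the dish centre, tops at 38 mm.
- **Bottles:** about 25 mm either side of the bin centre, tops at 74 mm.
- **Spoon:** within about 3 mm of the tray middle and about 0.3° of its axis. My depth readings there also caught tray wall points, so they do not separately confirm the spoon's height; its flatness is judged from the pictures.

**What failed or disagreed:**
- **Tool height:** the first grasp closed on air because the true fingertips sit about 36 mm above the reported TCP. I measured this in the side depth image and corrected for it in every later move.
- **Scale:** my final fit put its centre 9 mm from the first fit. In the pictures it is at the same pixel as at the start, and the arm never went near it, so I take this as a fitting error.

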